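# Wipe the offcut chips off the cutting board with the scraper block

### The arm

A 6-joint arm with a two-finger parallel gripper is mounted at the origin on the work surface. World frame = base frame: x ahead of the robot, y to its left, z up, the work surface at z = 0. Lengths are in mm, angles in rad, forces in N, time in s.
With the tool pointing down it reaches from about 400 to 825 mm from the base axis. Payload 7 kg.
Tool frame: the origin (TCP) lies midway between the tips of the shut fingers; the grasp point (between the pads) lies 19 mm behind it; z points along the fingers, y is the line along which they close (so a half turn about z gives the same grasp; the last joint's range is limited). The gripper opens to 88 mm and grips with 3 to 60 N. Pads are 19 mm wide; open, the fingers measure 130 mm over their backs; the gripper's body (78 mm by 193 mm) begins 47 mm behind the grasp point.
Start: joints at [-1.034, 0.359, 0.012, 0, -1.224, -0.288], TCP at [166.187, -654.2, 226.561] pointing down, gripper open.
Joint ranges: [-3.07, 3.07], [-1.43, 2.12], [-1.02, 1.25], [-3.03, 1.67], [-3.05, -0], [-3.03, 3.03]. Speed limits (rad/s): [2.39, 2.39, 3.01, 3.14, 3.14, 3.14].

### API

Orientations are given as a rotation vector (axis times angle).
In Python, from cell import env gives the robot as it stands.
- The arm moves only by the tool drive_tool, never from a script. Its argument "motion" is one flat list of numbers, 7 for each row, row after row: the shift along the tool's x, y, z in mm, then the turn, a rotation vector about the tool's x, y, z in degrees, then the gripper command: -1 is fully open, 1 is shut, values between are in proportion. A call has 1 to 8 rows; each row shifts and turns the commanded pose from where the row before left it, along the tool's axes as they then stand; what a row does not reach is not made up. A row lasts 1/8 s, in which the tool goes at most 62.5 mm and 10.7 degrees, less where a joint would pass 70% of its speed; a pose out of reach is approached as far as the arm can. A call with a gripper value outside its range is refused whole. The fingers move at their own pace and stop on an object; "newtons" is the grip in N (left out, the last holds). Time passes only in rows, so rows that do not move let the fingers close. It gives the time, the measured TCP pose, the force, the opening and the grip force at its end, in the units of the state.
- env.get_obs(): the state, without advancing time (a new reading comes with each control period).
- env.capture(name): name is "scene" or "top" or "wrist"; returns a dict with "img" (384x512x3 uint8, red, green, blue), "fx", "fy", "cx", "cy" (pixels), "extrinsics" (4x4, takes a point from world to camera coordinates); the wrist camera has in their place "hand_eye" (4x4, takes a point from camera to tool coordinates, whose origin is the TCP and whose axes are the flange's). Camera axes: x right, y down, z forward; pixel columns grow to the right and rows downward; lengths in mm; the calibration is good to about 2 mm. A picture is of the moment at which its call begins: read the wrist's pose just before it. There is no depth.
- env.close_job(): hands the job in; it is judged then, once.
The state is a dict: "t": time; "q": joint angles; "dq": joint speeds; "joint_efforts": joint torques, N m; "ee_pos": TCP position; "eef_rot": TCP orientation; "wrist_force": force on the tool from outside, world axes, zero at the start; "moment": the same for the moment, N m; "finger_gap": finger opening in mm; "grasp_force": force on a finger pad.
Only numpy, scipy, OpenCV 4.12 (cv2) and the standard library are available. Lean on these libraries where they do the work, as an engineer would, in place of code of your own. Each camera call takes 0.05 s, during which the arm holds its last target. There are 200 camera calls.

### The job

Take the scraper block by its upright grip and, with it, wipe both loose metal chips off the green-topped cutting board into the grey catch tray fixed along the board's end. Do not touch the chips with the gripper. Then stand the scraper block upright on the bench again where you took it from, and let go.

Things in the scene. Friction and masses are not known exactly. Their poses are not given: they have to be found in the camera images.
- scraper: Scraper block, loose, about 0.18 kg (0.12 to 0.24), standing on the bench: a black foot 120 mm long (its x), 36 mm thick (its y) and 22 mm high with a steel strip round its lower edge, and on the middle of it an upright pale wooden grip, 40 mm (x) by 24 mm (y), from 22 to 75 mm height. Same on both faces; wipe with a long face. Origin: centre of the underside, z up. Near it stand a cork block without a grip and a round-footed rubber lifter; these are not it.
- board: Cutting board with catch tray, one piece fixed to the bench. Board: plywood with green cutting mat, 200 mm (x) by 220 mm (y), top surface 45 mm above its origin, flat, no rims. Origin: centre of the board's underside, on the bench; z up. The grey plastic tray adjoins the board's -y end (y = -110 mm): 200 mm (x) wide, reaching to y = -197 mm, floor 4 mm and three outer walls 28 mm high, no wall on the board's side. So chips are wiped along -y.
- chip_block: Loose aluminium chip, a sawn bar end 24 x 16 x 11 mm, 12 g, lying flat on the board's mat; origin: centre of its underside.
- chip_disc: Loose aluminium chip, a round slug 22 mm in diameter and 11 mm thick, 12 g, lying flat on the board's mat beside the other; origin: centre of its underside. Both chips start within 45 mm of the board's centre along its y and within 35 mm along its x, so one stroke of the scraper down the middle takes both.
There are look-alikes about, which are no part of the job. Several things have the shape of the scraper; the one meant has the colours described above.

How it is judged:
By the outcome, as a careful person would: the job done as asked, in the order asked, and still so for the second after the job is handed in, with the robot touching nothing.
It also fails if it takes over 48 s, if anything falls off the work surface, if the arm or the gripper's body presses on something with over 40 N, if the wrist force passes 120 N, or if a joint passes its speed limit or range.

## Working session

There is one attempt and no reset: what is moved stays moved. The work goes in short steps, Python scripts to look and compute and a tool call to move; the robot and the scene stay as the last step left them, time stands still between calls to the robot, and variables do not carry over. Pictures are saved under pics/ and viewed, at most 10 in all, crops included, and the job is handed in when it is done.

Besides the shell and the picture viewer there is one more tool, called after "Request:" as name(argument=value, ...) on one line, values as JSON. drive_tool: Moves the arm, as the interface text tells. Its arguments: {"type":"object","properties":{"motion":{"type":"array"},"newtons":{"type":"number"}},"required":["motion"]}

```bash
mkdir -p pics
cat > h.py <<'E'
import numpy as np, cv2
from cell import env
from scipy.spatial.transform import Rotation as R
def snap(n,f):
    c=env.capture(n); cv2.imwrite(f,c["img"][:,:,::-1]); return c
def w(c,px,z):
    "pixel -> world at height z (fixed cams)"
    T=np.array(c["extrinsics"]); return ray(np.linalg.inv(T),c,px,z)
def ray(M,c,px,z):
    d=M[:3,:3]@[(px[0]-c["cx"])/c["fx"],(px[1]-c["cy"])/c["fy"],1]; o=M[:3,3]
    return (o+d*(z-o[2])/d[2]).round(1)
E
python3 - <<'E'
from h import *
import pickle
o=env.get_obs();print({k:np.round(v,3) for k,v in o.items()})
C={n:snap(n,f"pics/{n}0.png") for n in("top","scene")}
pickle.dump(C,open("c.pkl","wb"))
a=np.hstack([C[n]["img"] for n in C])
for n in C: cv2.imwrite(f"pics/{n}0b.png",cv2.resize(C[n]["img"][:,:,::-1],(800,600),interpolation=cv2.INTER_CUBIC))
E
```

```text
{'t': np.float64(0.0), 'q': array([-1.034,  0.359,  0.011, -0.   , -1.224, -0.288]), 'dq': array([ 0.001,  0.   , -0.001,  0.001,  0.   ,  0.   ]), 'joint_efforts': array([ 0.0000e+00, -5.8272e+01,  2.9306e+01,  6.9970e+00,  7.0000e-03,
       -0.0000e+00]), 'ee_pos': array([ 166.056, -653.745,  225.621]), 'eef_rot': array([ 3.890e-01, -3.117e+00, -3.000e-03]), 'wrist_force': array([-0.941, -0.264, -0.88 ]), 'moment': array([-0.026,  0.014, -0.013]), 'grasp_force': np.float64(0.0), 'finger_gap': np.float64(87.515)}
```

View pics/top0b.png

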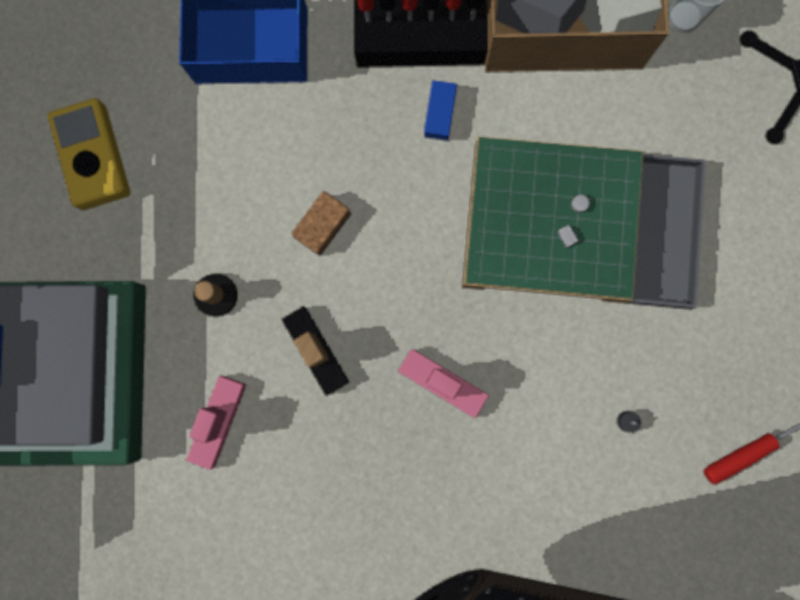

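View pics/scene0b.png

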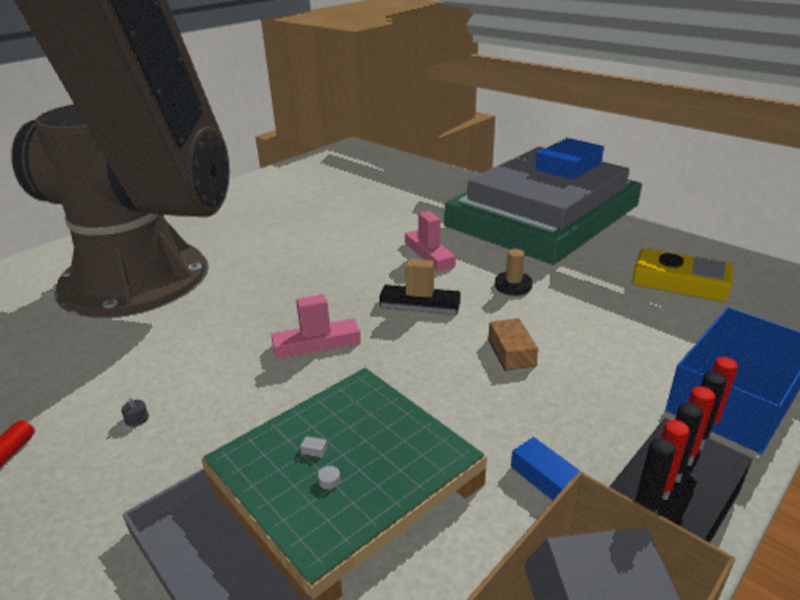

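Candidates in the top view (800x600 px) are the black foot with the pale wood grip at (316,350), pink look-alikes at (215,422) and (443,382), the round lifter at (215,293) and the cork block at (320,222). Only the one at (316,350) has the black foot, wood grip and steel strip. The board's centre is near (555,218), with the tray on its right side. The disc is at (581,203) and the block chip at (569,236). I'll confirm with a crop and measure.

Run:
```python
from h import *
import pickle
C=pickle.load(open("c.pkl","rb"));c=C["top"];im=c["img"][:,:,::-1]
a=cv2.resize(im[190:260,165:240],(390,364),interpolation=cv2.INTER_CUBIC) # 5.2x
b=cv2.resize(C["scene"]["img"][160:205,235:305,::-1],(400,364),interpolation=cv2.INTER_CUBIC)
cv2.imwrite("pics/crop1.png",np.hstack([a,b]))
W=lambda p,z:w(c,np.array(p)*.64-.18,z)
for n,p,z in [("b_nl",(479,137),45),("b_nr",(643,152),45),("b_fr",(633,299),45),("b_fl",(463,286),45),("disc",(581,202),56),("blk",(569,235),56),("tray1",(704,160),28),("tray2",(694,306),28),("s1",(284,316),22),("s2",(304,307),22),("s3",(348,380),22),("s4",(329,394),22),("grip",(310,349),75),("pink",(443,382),40),("lifter",(208,291),60),("pinkgrip",(444,382),75)]: print(n,W(p,z))
print(np.linalg.inv(c["extrinsics"])[:3,3])
```

```text
b_nl [706.  24.  45.]
b_nr [ 682.2 -191.4   45. ]
b_fr [ 487.6 -171.    45. ]
b_fl [506.8  48.3  45. ]
disc [ 613.7 -105.6   56. ]
blk [570.5 -88.9  56. ]
tray1 [ 675.1 -277.2   28. ]
tray2 [ 479.2 -255.1   28. ]
s1 [471.4 287.   22. ]
s2 [483.3 260.1  22. ]
s3 [385.5 201.   22. ]
s4 [367.3 226.3  22. ]
grip [425.4 243.8  75. ]
pink [382.4  75.8  40. ]
lifter [502.  379.1  60. ]
pinkgrip [383.   75.6  75. ]
[398.9042985  104.94541979 994.90278075]
```

View pics/crop1.png

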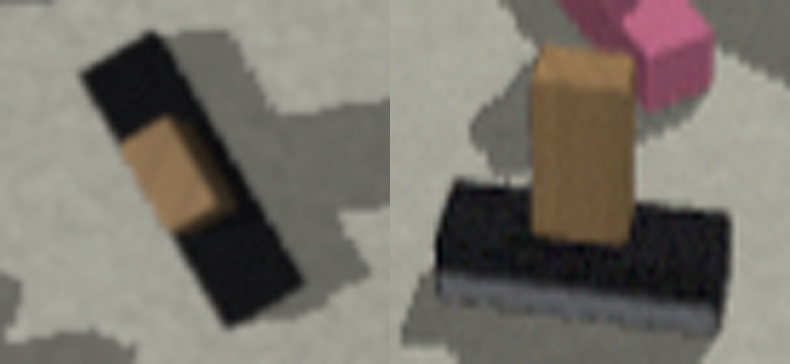

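The crop confirms it: black foot with a steel strip and a wood grip. It stands at about (426,244) with a yaw of about 30.7°. The board's centre is about (596,-72) with a yaw of about -5.8°. I'll move over via (560,-200).

Request:
drive_tool(motion=[-49,34,0,0,0,0,-1,-49,34,0,0,0,0,-1,-49,34,0,0,0,0,-1,-49,34,0,0,0,0,-1,-49,34,0,0,0,0,-1,-49,34,0,0,0,0,-1,-49,34,0,0,0,0,-1,-49,34,0,0,0,0,-1])

```text
t: 1.1
ee_pos: [480.0, -292.3, 226.5]
eef_rot: [0.39, -3.117, -0.0]
wrist_force: [0.8, -0.7, -0.1]
finger_gap: 87.6
grasp_force: 0.0
```

Request:
drive_tool(motion=[-49,34,0,0,0,0,-1,-49,34,0,0,0,0,-1,3,58,0,0,0,0,-1,3,58,0,0,0,0,-1,3,58,0,0,0,0,-1,3,58,0,0,0,0,-1,3,58,0,0,0,0,-1,3,58,0,0,0,0,-1])

```text
t: 2.1
ee_pos: [453.3, 130.4, 226.6]
eef_rot: [-0.39, 3.117, 0.0]
wrist_force: [0.5, -0.4, -0.7]
finger_gap: 87.5
grasp_force: 0.0
```

Request:
drive_tool(motion=[3,58,0,0,0,0,-1,3,58,0,0,0,0,-1,0,0,0,0,0,-8,-1,0,0,0,0,0,-8,-1,0,0,0,0,0,0,-1,0,0,0,0,0,0,-1])

```text
t: 2.85
ee_pos: [419.8, 239.6, 226.5]
eef_rot: [0.815, -3.034, 0.0]
wrist_force: [0.6, 0.4, -0.8]
finger_gap: 87.3
grasp_force: 0.0
```

```bash
cat >> h.py <<'E'
def rel(p,head):
    "tool-frame shift and turn (deg) to TCP p, tool down with y axis at heading head (deg)"
    o=env.get_obs(); A=R.from_rotvec(o["eef_rot"]).as_matrix(); h=np.radians(head)
    y=np.array([np.cos(h),np.sin(h),0]); z=np.array([0,0,-1.]); B=np.c_[np.cross(y,z),y,z]
    return (A.T@(np.array(p)-o["ee_pos"])).round(1), np.degrees(R.from_matrix(A.T@B).as_rotvec()).round(2)
def wr(f):
    o=env.get_obs(); c=snap("wrist",f); T=np.eye(4); T[:3,:3]=R.from_rotvec(o["eef_rot"]).as_matrix(); T[:3,3]=o["ee_pos"]
    return c,T@np.array(c["hand_eye"]),o
E
python3 - <<'E'
from h import *
import pickle
c,M,o=wr("pics/w1.png"); pickle.dump((c,M),open("w1.pkl","wb"))
print(o["t"],o["ee_pos"],rel([426,244,200],120.7), M.round(2))
E
```

```text
2.85 [419.82479276 239.60502537 226.46183543] (array([-7.6,  0.8, 26.5]), array([-0.  , -0.01, -0.62])) [[-5.0000e-01  8.3000e-01  2.4000e-01  3.5446e+02]
 [ 8.6000e-01  4.8000e-01  1.4000e-01  2.0262e+02]
 [ 0.0000e+00  2.8000e-01 -9.6000e-01  3.8447e+02]
 [ 0.0000e+00  0.0000e+00  0.0000e+00  1.0000e+00]]
```

View pics/w1.png

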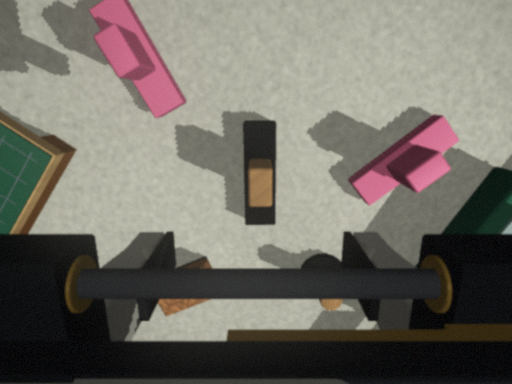

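The wrist view shows the scraper upright in the picture. Its foot has corners near (244,122), (275,122), (275,224) and (246,224), and the grip is around column 261. The pink look-alikes lie to either side.

Run:
```python
from h import *
import pickle
c,M=pickle.load(open("w1.pkl","rb"))
im=c["img"]; b=(im[100:240,225:295].max(2)<50).astype(np.uint8)
n,l,s,ce=cv2.connectedComponentsWithStats(b); i=1+s[1:,4].argmax(); print(s[i]+[225,100,0,0,0])
for r in (130,145,215,220):
    x=np.where(l[r-100]==i)[0]+225; print(r,x.min(),x.max())
g=im[:,:,0].astype(int)-im[:,:,2]; ys,xs=np.where(g[140:220,235:290]>40); print("grip",xs.min()+235,xs.max()+235,ys.min()+140,ys.max()+140)
for r in range(158,210,6): print(r,im[r,261],end=" ")
for n,p,z in [("near",(259.5,121),0),("near22",(259.5,121),22),("far",(260.5,225),22),("gripfar",(261,208),75)]: print(n,ray(M,c,p,z))
```

```text
[ 244  121   31  103 1709]
130 244 274
145 245 274
215 246 273
220 247 273
grip 249 272 168 206
158 [48 44 36] 164 [72 58 42] 170 [144 113  76] 176 [156 121  79] 182 [159 124  82] 188 [158 124  81] 194 [147 115  77] 200 [157 123  82] 206 [105  86  63] near [375.5 216.7   0. ]
near22 [374.3 215.9  22. ]
far [477.3 277.2  22. ]
gripfar [443.5 257.6  75. ]
```

Request:
drive_tool(motion=[-8.4,2,40,0,0,-0.6,-1,0,0,50,0,0,0,-1,0,0,50,0,0,0,-1,0,0,40,0,0,0,-1,0,0,15.5,0,0,0,-1,0,0,0,0,0,0,-1])

```text
t: 3.65
ee_pos: [425.7, 244.8, 29.9]
eef_rot: [0.832, -3.027, 0.003]
wrist_force: [-0.5, 0.1, 0.6]
finger_gap: 87.5
grasp_force: 0.0
```

Request:
drive_tool(motion=[0,0,0,0,0,0,1,0,0,0,0,0,0,1,0,0,0,0,0,0,1,0,0,0,0,0,0,1,0,0,0,0,0,0,1,0,0,0,0,0,0,1], newtons=35)

```text
t: 4.4
ee_pos: [426.1, 245.8, 31.1]
eef_rot: [-0.836, 3.028, 0.0]
wrist_force: [-0.7, -0.1, -0.7]
finger_gap: 33.2
grasp_force: 0.0
```

Request:
drive_tool(motion=[0,0,0,0,0,0,1,0,0,0,0,0,0,1,0,0,0,0,0,0,1,0,0,0,0,0,0,1])

```text
t: 4.9
ee_pos: [426.1, 245.7, 31.0]
eef_rot: [0.835, -3.028, 0.0]
wrist_force: [0.7, 0.0, -1.2]
finger_gap: 23.4
grasp_force: 35.0
```

Request:
drive_tool(motion=[0,0,-50,0,0,0,1,0,0,-50,0,0,0,1,0,0,-20,0,0,0,1,0,0,0,0,0,0,1])

```text
t: 5.4
ee_pos: [426.6, 246.4, 152.5]
eef_rot: [-0.835, 3.026, 0.003]
wrist_force: [-0.6, 0.0, -1.3]
finger_gap: 23.8
grasp_force: 35.0
```

Run:
```python
from h import *
y=np.array([0.1,.995,0]);x=np.array([.995,-.1,0]);b=np.array([596,-72.5,0])
for s in (85,-125): 
  p=b+x*(-2)+y*s+[0,0,150]; print(s,p.round(1),rel(p,84.2))
print(env.get_obs()["ee_pos"])
```

```text
85 [602.5  12.3 150. ] (array([ -30.9, -291.2,    2.2]), array([ 0.13,  0.16, 36.66]))
-125 [ 581.5 -196.7  150. ] (array([  94.3, -459.8,    1.6]), array([ 0.13,  0.16, 36.66]))
[426.63246343 246.44497584 152.46675382]
```

Request:
drive_tool(motion=[-6.2,-58.2,0,0,0,0,1,-6.2,-58.2,0,0,0,0,1,-6.2,-58.2,0,0,0,0,1,-6.2,-58.2,0,0,0,0,1,-6.2,-58.2,0,0,0,0,1,0,0,0,0,0,9,1,0,0,0,0,0,9,1,0,0,0,0,0,9,1])

```text
t: 6.4
ee_pos: [601.0, 11.3, 148.5]
eef_rot: [0.096, -3.137, 0.001]
wrist_force: [-0.8, -0.5, -1.1]
finger_gap: 23.7
grasp_force: 35.0
```

Request:
drive_tool(motion=[0,0,0,0,0,9.6,1,0,0,40,0,0,0,1,0,0,15,0,0,0,1,0,0,0,0,0,0,1])

```text
t: 6.9
ee_pos: [600.7, 11.4, 94.0]
eef_rot: [-0.157, -3.134, 0.003]
wrist_force: [-0.1, 0.0, -1.6]
finger_gap: 24.3
grasp_force: 35.0
```

Run:
```python
from h import *
c=snap("top","pics/t2.png"); cv2.imwrite("pics/t2c.png",cv2.resize(c["img"][75:205,280:460,::-1],(792,572),interpolation=cv2.INTER_CUBIC))
y=np.array([0.1,.995,0]);x=np.array([.995,-.1,0]);b=np.array([596,-72.5,0])
for s in (85,-122): 
  p=b+x*(-2)+y*s+[0,0,77.5]; print(s,p.round(1),rel(p,84.2))
```

```text
85 [602.5  12.3  77.5] (array([-0.7,  0.7, 18. ]), array([-0.06, -0.09,  0.08]))
-122 [ 581.8 -193.7   77.5] (array([  -0.6, -206.3,   18.2]), array([-0.06, -0.09,  0.08]))
```

View pics/t2c.png

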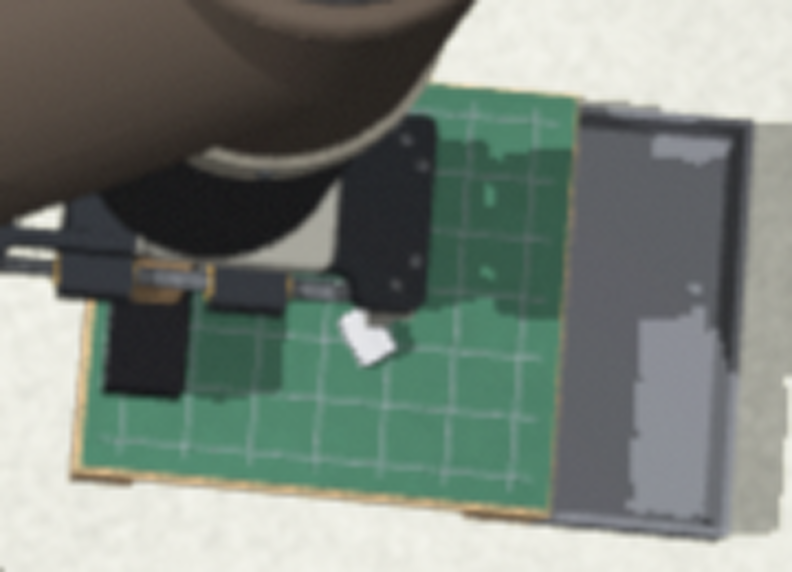

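The crop shows the scraper foot (108–190, 295–395) square to the board grid and behind the block chip at (365,338). The tray side is clear. I'll lower it to 1–2 mm above the mat and stroke.

Request:
drive_tool(motion=[-0.7,0,12,0,0,0,1,0,0,4.5,0,0,0,1,0,0,0,0,0,0,1])

```text
t: 7.32
ee_pos: [602.5, 11.7, 79.4]
eef_rot: [-0.157, -3.137, 0.0]
wrist_force: [-0.3, -0.1, -2.7]
finger_gap: 24.1
grasp_force: 35.0
```

Request:
drive_tool(motion=[0,-10,0,0,0,0,1,0,-15,0,0,0,0,1,0,-15,0,0,0,0,1,0,-15,0,0,0,0,1,0,-15,0,0,0,0,1,0,-15,0,0,0,0,1,0,-15,0,0,0,0,1,0,-15,0,0,0,0,1])

```text
t: 8.32
ee_pos: [591.1, -103.6, 79.6]
eef_rot: [0.157, 3.138, 0.0]
wrist_force: [-0.1, 0.5, -1.8]
finger_gap: 24.1
grasp_force: 35.0
```

Request:
drive_tool(motion=[0,-15,0,0,0,0,1,0,-15,0,0,0,0,1,0,-15,0,0,0,0,1,0,-15,0,0,0,0,1,0,-15,0,0,0,0,1,0,-15,0,0,0,0,1,0,0,0,0,0,0,1,0,0,0,0,0,0,1])

```text
t: 9.32
ee_pos: [582.1, -192.3, 79.5]
eef_rot: [-0.158, -3.138, -0.0]
wrist_force: [0.0, 0.2, -0.6]
finger_gap: 23.7
grasp_force: 35.0
```

Request:
drive_tool(motion=[0,0,-40,0,0,0,1,0,0,-33.5,0,0,0,1,0,50,0,0,0,0,1,0,58,0,0,0,0,1,0,58,0,0,0,0,1,0,58,0,0,0,0,1,0,0,0,0,0,0,1])

```text
t: 10.2
ee_pos: [605.0, 35.0, 153.2]
eef_rot: [0.149, 3.137, 0.001]
wrist_force: [0.3, -1.0, -1.1]
finger_gap: 23.7
grasp_force: 35.0
```

Run:
```python
from h import *
a=snap("top","pics/t3.png")["img"][75:205,290:470,::-1];b=snap("scene","pics/s3.png")["img"][210:384,60:340,::-1]
cv2.imwrite("pics/t3c.png",np.hstack([cv2.resize(a,(400,289)),cv2.resize(b,(400,249))[:249] if 0 else cv2.resize(b,(400,289))]))
print(rel([426,245.8,152],120.7),rel([426,245.8,152],84.2),env.get_obs()["ee_pos"])
```

```text
(array([198.4, 195.4,   1. ]), array([ 0.000e+00, -1.000e-02, -3.631e+01])) (array([198.4, 195.4,   1. ]), array([-0.  , -0.01,  0.19])) [604.36055782  31.92603431 152.9902858 ]
```

View pics/t3c.png

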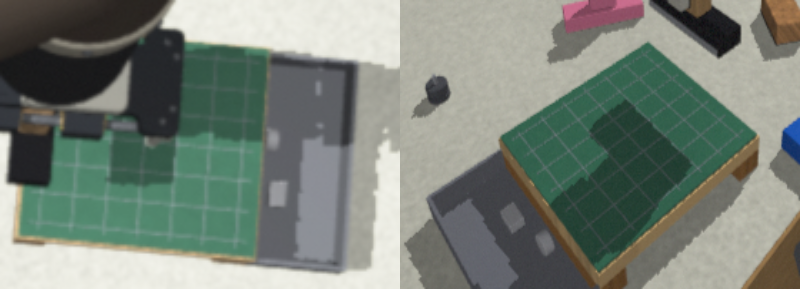

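Both chips are in the tray, at (274,138) and (278,193) in the left half and (512,217) and (543,242) in the right. The mat is clear, so I'll return the scraper.

Request:
drive_tool(motion=[39.7,39.1,0,0,0,0,1,39.7,39.1,0,0,0,0,1,39.7,39.1,0,0,0,0,1,39.7,39.1,0,0,0,0,1,39.6,39,0,0,0,0,1,0,0,0,0,0,-9.1,1,0,0,0,0,0,-9.1,1,0,0,0,0,0,-9.1,1])

```text
t: 11.3
ee_pos: [426.8, 244.2, 153.2]
eef_rot: [-0.594, 3.085, 0.0]
wrist_force: [0.3, -0.6, -2.4]
finger_gap: 23.4
grasp_force: 35.0
```

Request:
drive_tool(motion=[0,0,0,0,0,-9,1,0,0,50,0,0,0,1,0,0,40,0,0,0,1,0,0,0,0,0,0,1,0,0,0,0,0,0,1])

```text
t: 11.92
ee_pos: [427.7, 245.1, 64.4]
eef_rot: [-0.827, 3.029, 0.0]
wrist_force: [-0.1, 0.4, -0.6]
finger_gap: 23.7
grasp_force: 35.0
```

Run:
```python
from h import *
print(*[rel([426.1,245.7,31],120.7) for _ in range(2)])
```

```text
(array([ 1.1,  1.3, 33.4]), array([-0.  ,  0.08, -0.16])) (array([ 1.1,  1.3, 33.4]), array([-0.  ,  0.08, -0.16]))
```

Request:
drive_tool(motion=[1.1,1.3,20,0,0,-0.2,1,0,0,8,0,0,0,1,0,0,3,0,0,0,1,0,0,1.5,0,0,0,1,0,0,0,0,0,0,1,0,0,0,0,0,0,1])

```text
t: 12.68
ee_pos: [425.4, 245.8, 31.0]
eef_rot: [-0.833, 3.028, 0.001]
wrist_force: [0.5, 0.2, -0.1]
finger_gap: 24.2
grasp_force: 35.0
```

Request:
drive_tool(motion=[0,0,0.7,0,0,0,1,0,0,0,0,0,0,1])

```text
t: 12.92
ee_pos: [425.4, 245.8, 31.0]
eef_rot: [-0.834, 3.028, 0.001]
wrist_force: [-4.0, -1.7, 11.5]
finger_gap: 23.7
grasp_force: 35.0
```

On the bench (contact at 11 N). Ease off slightly, open and retreat.

Request:
drive_tool(motion=[0,0,-0.5,0,0,0,1,0,0,0,0,0,0,-1,0,0,0,0,0,0,-1,0,0,0,0,0,0,-1,0,0,0,0,0,0,-1,0,0,0,0,0,0,-1,0,0,0,0,0,0,-1,0,0,0,0,0,0,-1])

```text
t: 13.92
ee_pos: [425.1, 245.5, 30.4]
eef_rot: [0.833, -3.029, 0.0]
wrist_force: [0.6, 0.2, -0.9]
finger_gap: 85.9
grasp_force: 0.0
```

Request:
drive_tool(motion=[0,0,0,0,0,0,-1,0,0,0,0,0,0,-1,0,0,-15,0,0,0,-1,0,0,-40,0,0,0,-1,0,0,-50,0,0,0,-1,0,0,-50,0,0,0,-1,0,0,-40,0,0,0,-1,0,0,0,0,0,0,-1])

```text
t: 14.92
ee_pos: [426.4, 246.8, 228.8]
eef_rot: [-0.832, 3.024, 0.006]
wrist_force: [0.7, 0.0, -0.5]
finger_gap: 88.0
grasp_force: 0.0
```

Run:
```python
from h import *
c,M,o=wr("pics/w4.png"); d=snap("top","pics/t4.png"); s=snap("scene","pics/s4.png")
cv2.imwrite("pics/f4.png",np.hstack([cv2.resize(x["img"][:,:,::-1],(400,300)) for x in (c,s)]))
b=(c["img"][100:260,225:295].max(2)<50).astype(np.uint8)
n,l,st,ce=cv2.connectedComponentsWithStats(b); print(st[1:]+[225,100,0,0,0])
for n,p,z in [("near",(259.5,121),0),("far",(260.5,225),22)]: print(n,ray(M,c,p,z))
print(o["t"],o["ee_pos"])
```

```text
[[ 242  111   31  103 1715]
 [ 271  180    1    2    2]
 [ 271  188    1    1    1]]
near [383.6 224.5   0. ]
far [485.4 286.7  22. ]
14.925 [426.41117678 246.76056322 228.82913278]
```

View pics/f4.png

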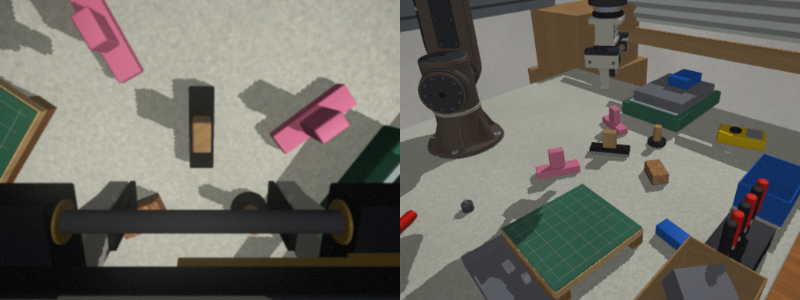

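The scraper stands upright and free at its original place, at (202,127) in the left half. The chips are in the tray at (508,267) and (523,277) in the right half.

```bash
python3 -c "
from cell import env
print(env.close_job())"
```

```text
the job is handed in; nothing more can be done
None
```

I wiped both chips into the tray with the scraper, stood it back upright where I took it from, let go, and handed the job in at about 15 s of the 48 s allowed.

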